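# Close the board carton in the gluing jig and hold the sprung press arm home

## Task

Close the carton that holds the repaired board: fold the short inner flap down flat first, then the long outer flap flat over it. Then push the jig's sprung press arm by its red knob back across the closed flaps, past the ratchet click and on to its stop, and finish holding it there against its spring - do not let go, because the ratchet alone lets it creep back off the stop. Leave the other things on the bench where they are.

Things in the scene. Friction and masses are not known exactly. Their poses are not given: they have to be found in the camera images.
- jig: Black steel base plate, 330 x 300 x 8 mm, fixed, with the carton and all the jig's fixed parts on it. Origin: under the carton's centre, at the plate's underside, 3 mm above the work surface; x points away from the robot, y left, z up. The plate spans x -210..120, y -140..160 mm. An aluminium pawl guide, 105 mm high, stands at x -163..-195, y -30 mm.
- carton_mouth (a point): Centre of the carton's mouth, 83 mm above the jig's origin, at rim height. The carton is brown cardboard, 130 (jig x) x 114 (jig y) mm, 75 mm high, fixed on the plate; its two narrow end flaps are already tucked in.
- inner_flap (a joint): Angle of the short inner flap, cardboard, 124 mm wide (along jig x), 55 mm long, 2.5 mm thick, 20 g, hinged along the carton's right (jig -y) rim. 0 = closed, lying flat over the mouth; about 1.57 = upright; more = leaning outward, up to 2.3. The crease is stiff enough (0.03 Nm) that the flap stays at whatever angle it is left at.
- inner_flap_hinge (a point): Middle of the inner flap's crease: jig x 0, y -57, z 83 mm.
- inner_flap_edge (a point): Middle of the inner flap's free edge, 55 mm from the crease.
- outer_flap (a joint): Angle of the long outer flap, cardboard, 124 mm wide, 75 mm long, 2.5 mm thick, hinged along the carton's left (jig +y) rim; it closes over the inner flap. Values and stiffness as for the inner flap; 0 = closed flat.
- outer_flap_hinge (a point): Middle of the outer flap's crease: jig x 0, y 57, z 86.5 mm. When closed, the flap's upper face is 89 mm above the jig's origin.
- outer_flap_edge (a point): Middle of the outer flap's free edge, 75 mm from the crease.
- hold_arm (a joint): Swing of the sprung press arm about its upright pivot, rad. 0 = parked by its spring, pointing left along the robot's side of the carton; grows as the arm is pushed back (clockwise from above) over the carton; 1.22 = against its stop, lying over the middle of the carton. Pushing takes about 2.5 N at the knob at the start, 6 N at the stop, up to 2 N more at the ratchet.
- pivot_top (a point): On the pivot axis of the press arm (jig x -115, y -30 mm), at the height of the arm bar's upper face, 110 mm above the jig's origin.
- knob_top (a point): Centre of the top of the red knurled knob (30 mm diameter, 40 mm tall) upright on the arm's outer end, 135 mm from the pivot axis; pinch it from above or push it from the side. It stands on the aluminium arm bar, 22 mm wide, 10 mm thick; a 12 mm rubber press bar under the arm passes 2 mm above the closed outer flap.
- pawl (a joint): Travel of the brass pawl slider, m: 0 = fully in, 0.005 = at the top of the ratchet tooth. Sprung, needs no handling. It rides up the tooth from an arm angle of about 0.5 and drops behind it (the click) near 0.95. Let go beyond this, the arm springs back only to about 0.95, where the pawl stops it; let go before, it swings back to 0.
- loose_knob: Bystander: a spare red knob, 30 mm diameter, 17 mm high, lying on the jig's base plate beyond the carton on the right. Origin under its centre.
- screwdriver: Bystander: screwdriver, 170 mm, lying on the blue mat.
- flux_jar: Bystander: small jar, 44 mm diameter, 55 mm high. Origin under its centre.
- tape_roll: Bystander: amber ring-shaped reel, 76 mm diameter, 19 mm high. Origin under its centre.
- spare_board: Bystander: green circuit board, 130 x 75 mm, lying on the mat.
- nozzle: Bystander: turned steel nozzle standing upright, 34 mm diameter, 46 mm high. Origin under its centre.
- screw_tray: Bystander: blue divided tray, 80 x 110 x 22 mm. Origin under its centre.

How it is judged:
By the outcome, as a careful person would: the job done as asked, in the order asked, and still so for the second after the job is handed in, while the arm keeps its last pose, push and grip.
It also fails if it takes over 64 s, if anything falls off the work surface, if the arm or the gripper's body presses on something with over 40 N, if the wrist force passes 120 N, or if a joint passes its speed limit or range.

## Robot

A 7-joint arm with a two-finger parallel gripper is mounted at the origin on the work surface. World frame = base frame: x ahead of the robot, y to its left, z up, the work surface at z = 0. Lengths are in m, angles in degrees, forces in N, time in s.
With the tool pointing down it reaches from about 0.35 to 0.9 m from the base axis. Payload 8.1 kg.
Tool frame: the origin (TCP) lies at the very end of the fingers, on their centre line; the grasp point (between the pads) lies 19 mm behind it (r.tcp_to_grasp is the distance from the TCP to the grasp point, in m); z points along the fingers, y is the direction in which the jaws open and shut (so a half turn about z gives the same grasp; the last joint's range is limited). The gripper opens to 85 mm and grips with 20 to 120 N. Pads are 22 mm wide; open, the fingers measure 114 mm over their backs; the gripper's body (76 mm by 85 mm) begins 54 mm behind the grasp point. The pads swing forward as they close: fully open they stand 13 mm farther back than shut.
Start: joints at [-83.056, 24.895, 1.432, 90.138, -0.665, 64.973, -4.303], TCP at [0.139, 0.609, 0.231] pointing down, gripper open.
Joint ranges: [-149.89, 149.89], [-25.12, 119.58], [-72.63, 75.52], [4.76, 147.25], [-75.54, 255.54], [6.69, 114.76], [-157.13, 157.13]. Speed limits (degrees/s): [127.2, 127.2, 172.46, 172.46, 180, 180, 180].

## Interface

Orientations are given as [roll, pitch, yaw] about the fixed x, y, z axes, in that order (R = Rz(yaw) Ry(pitch) Rx(roll)).
In Python, from workcell import r, optics, nets gives the robot as it stands.
- The arm moves only by the tool send_rows, never from a script. Its argument "targets" is a list of rows, each an object with "delta_pos": the shift along the tool's x, y, z in mm, a list of three; "roll": the turn about the tool's z in rad. A call has 1 to 20 rows; each row shifts and turns the commanded pose from where the row before left it, along the tool's axes as they then stand; what a row does not reach is not made up. A row lasts 1/12 s, in which the tool goes at most 41.7 mm and 7.16 degrees, less where a joint would pass 70% of its speed; a pose out of reach is approached as far as the arm can. A call with a gripper value outside its range is refused whole. "hand" is the closure, from 0 (fully open) to 1 (shut), set as the call begins (left out, the last holds). The fingers move at their own pace and stop on an object; "newtons" is the grip in N (left out, the last holds). Time passes only in rows, so rows that do not move let the fingers close. It gives the time, the measured TCP pose, the force and the opening at its end, in the units of the state.
- r.get_obs(): the state, without advancing time (a new reading comes with each control period).
- optics.snapshot(name): name is "side" or "top"; returns a dict with "img" (400x640x3 uint8, red, green, blue), "K" (3x3 intrinsics, pixels), "cam_to_world" (4x4, takes a point from camera to world coordinates). Camera axes: x right, y up, looking along -z (the intrinsics and any distortion apply to the point x, -y, -z); pixel columns grow to the right and rows downward; lengths in m; the calibration is good to about 2 mm. A picture is of the moment at which its call begins. There is no depth.
- r.sign_off(): hands the job in, once; it reports no verdict.
Trained networks look in a picture, given as the dict that the camera call returned (one of the last four; its "shot" number tells which), for a name from the list of things; names that differ only in an ending like _2 or _b are one class to them, and where a whole thing is asked for, a point or a joint stands for the part that bears it (a point fixed in the world has none). Each returns a list of dicts, best first, with "p" (0 to 1); they miss things now and then, are a little off and sometimes report something else, mostly with a low value. They report only what shows in the picture. A call takes as long as a camera call.
- nets.recognise(picture, target): "location" ([column, row] in pixels, amid what is visible of it).
The state is a dict: "time": time; "joint_positions": joint angles; "qvel": joint speeds; "joint_torque": joint torques, N m; "tcp_pos": TCP position; "eef_rot": TCP orientation; "ft_force": force on the tool from outside, world axes, zero at the start; "torque": the same for the moment, N m; "grip_width": finger opening in m.
Only numpy, scipy, OpenCV 4.12 (cv2) and the standard library are available. Lean on these libraries where they do the work, as an engineer would, in place of code of your own. Each camera call takes 0.05 s, during which the arm holds its last target. There are 200 camera calls.

## Working session

There is one attempt and no reset: what is moved stays moved. The work goes in short steps, Python scripts to look and compute and a tool call to move; the robot and the scene stay as the last step left them, time stands still between calls to the robot, and variables do not carry over. Pictures are saved under pics/ and viewed, about 8 in all and at most 12, crops included, and the job is handed in when it is done.

Besides the shell and the picture viewer there is one more tool, called by a JSON object that holds its "api" and its "payload", one argument or row to a line. send_rows: Moves the arm, as the interface text tells. Its arguments: {"type":"object","properties":{"targets":{"type":"array"},"hand":{"type":"number"},"newtons":{"type":"number"}},"required":["targets"]}

```bash
mkdir -p pics; cat > h.py <<'E'
import numpy as np,cv2
from workcell import r,optics,nets
def snap(n,f):
    s=optics.snapshot(n); cv2.imwrite('pics/'+f,s['img'][:,:,::-1]); return s
def ray(s,px):
    K=s['K'];T=np.array(s['cam_to_world']); d=np.linalg.solve(K,[px[0],px[1],1.]); d=T[:3,:3]@[d[0],-d[1],-d[2]]
    return T[:3,3],d/np.linalg.norm(d)
def atz(s,px,z):
    o,d=ray(s,px); return o+d*(z-o[2])/d[2]
def proj(s,P):
    T=np.array(s['cam_to_world']); p=T[:3,:3].T@(np.asarray(P)-T[:3,3]); u=s['K']@[p[0],-p[1],-p[2]]; return u[:2]/u[2]
def tri(a,b):
    (o1,d1),(o2,d2)=a,b
    A=np.stack([d1,-d2],1); t=np.linalg.lstsq(A,o2-o1,rcond=None)[0]
    p,q=o1+d1*t[0],o2+d2*t[1]; return (p+q)/2,np.linalg.norm(p-q)
E
python3 - <<'E'
from h import *
np.set_printoptions(precision=3,suppress=True)
print(r.get_obs())
a=snap('side','s0.png');b=snap('top','t0.png')
for s in(a,b): print({k:v for k,v in s.items() if k!='img'})
for n in ['jig','carton_mouth','inner_flap_hinge','inner_flap_edge','outer_flap_hinge','outer_flap_edge','pivot_top','knob_top','loose_knob','flux_jar','tape_roll','nozzle','screw_tray']:
    A=nets.recognise(a,n);B=nets.recognise(b,n)
    print(n,[(x['location'],round(x['p'],2)) for x in A[:2]],[(x['location'],round(x['p'],2)) for x in B[:2]],tri(ray(a,A[0]['location']),ray(b,B[0]['location'])) if A and B else '')
E
```

```text
{'time': 0.0, 'joint_positions': array([-83.055,  24.938,   1.431,  90.191,  -0.666,  64.972,  -4.302]), 'qvel': array([ 0.004, -0.025, -0.124, -0.046, -0.033,  0.063, -0.084]), 'joint_torque': array([ -0.   , -67.047,   1.025, -31.62 ,   0.016,   0.013,   0.   ]), 'tcp_pos': array([0.139, 0.609, 0.23 ]), 'eef_rot': array([-179.908,    0.007,  167.173]), 'ft_force': array([-0.355,  0.097,  0.397]), 'torque': array([ 0.003, -0.029, -0.02 ]), 'grip_width': 0.08553558837606726}
{'K': array([[429.786,   0.   , 324.466],
       [  0.   , 429.786, 204.365],
       [  0.   ,   0.   ,   1.   ]]), 'cam_to_world': array([[-0.927,  0.255, -0.276,  0.27 ],
       [-0.376, -0.634,  0.676,  0.763],
       [-0.003,  0.73 ,  0.683,  0.865],
       [ 0.   ,  0.   ,  0.   ,  1.   ]]), 'shot': 1}
{'K': array([[409.066,   0.   , 318.727],
       [  0.   , 409.066, 203.269],
       [  0.   ,   0.   ,   1.   ]]), 'cam_to_world': array([[-0.025,  0.993, -0.118,  0.447],
       [-1.   , -0.025,  0.006,  0.027],
       [ 0.003,  0.118,  0.993,  1.372],
       [ 0.   ,  0.   ,  0.   ,  1.   ]]), 'shot': 2}
ji
[... 1106 characters left out ...]
007784332068702846))
loose_knob [([292.6, 218.0], 0.63)] [([326.1, 183.4], 0.64)] (array([ 0.68 , -0.007,  0.   ]), np.float64(0.006348744227142755))
flux_jar [([311.0, 365.0], 0.76)] [([279.9, 213.4], 0.7), ([210.8, 250.5], 0.57)] (array([ 0.59 ,  0.183, -0.445]), np.float64(0.06386447749083252))
tape_roll [([402.0, 160.2], 0.87)] [([436.8, 241.8], 0.82)] (array([ 0.465, -0.37 ,  0.012]), np.float64(0.009885430631355984))
nozzle [([210.0, 312.8], 0.6)] [([217.5, 177.6], 0.47), ([282.1, 211.3], 0.44)] (array([0.708, 0.358, 0.025]), np.float64(0.014121302431877276))
screw_tray [([312.1, 156.1], 0.93)] [([402.5, 165.2], 0.59)] (array([ 0.73 , -0.264,  0.027]), np.float64(0.005089442057590516))
```

```bash
python3 - <<'E'
import cv2
a=cv2.imread('pics/s0.png');b=cv2.imread('pics/t0.png')
cv2.imwrite('pics/s0c.png',cv2.resize(a[150:330,220:460],None,fx=3.33,fy=3.33,interpolation=2))
cv2.imwrite('pics/t0c.png',cv2.resize(b[140:290,210:410],None,fx=4,fy=4,interpolation=2))
E
```

```text
(no output)
```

View pics/s0c.png

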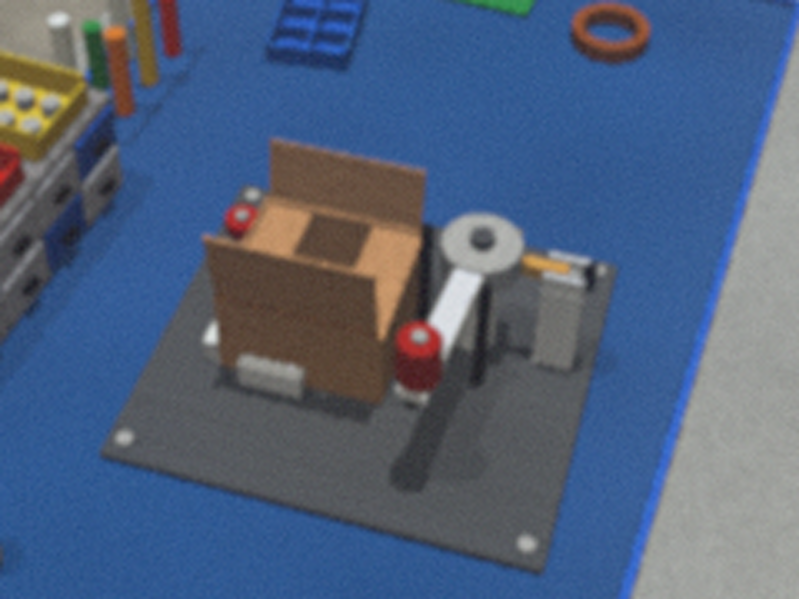

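View pics/t0c.png

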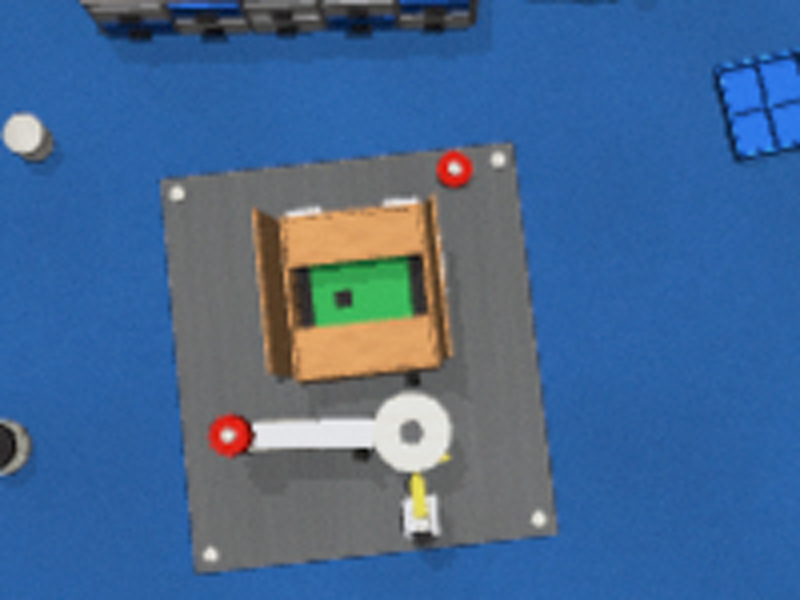

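View pics/t0.png

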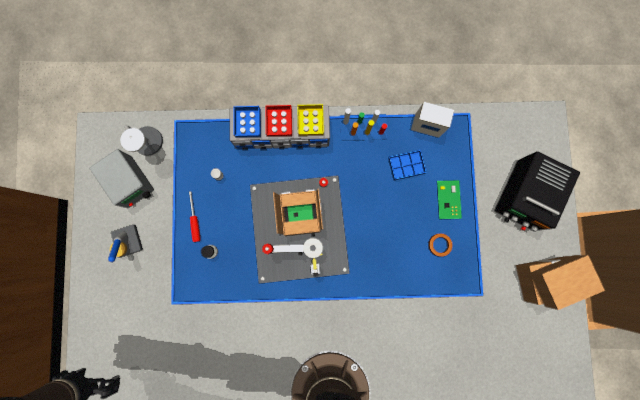

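The views show the jig at about top-image px (298,230). The outer flap leans outward on the left, the inner flap is roughly upright on the right, and the press arm is parked pointing left with its knob at about (267,249). I'll fit the pose.

```bash
cat > fit.py <<'E'
from h import *
from scipy.optimize import least_squares
np.set_printoptions(precision=4,suppress=True)
a=optics.snapshot('side');b=optics.snapshot('top')
S=lambda u,v:np.array([u/3.33+220,v/3.33+150]); T=lambda u,v:np.array([u/4+210,v/4+140])
obs=[(b,T(163,181),(120,160,8)),(b,T(513,144),(120,-140,8)),(b,T(555,532),(-210,-140,8)),(b,T(196,572),(-210,160,8)),
(a,S(103,455),(120,160,8)),(a,S(543,570),(-210,160,8)),(a,S(617,265),(-210,-140,8)),
(b,T(229,435),(-115,105,150)),(a,S(419,336),(-115,105,150)),
(a,S(206,237),('o',62)),(a,S(376,281),('o',-62)),(a,S(272,140),('i',62)),(a,S(426,172),('i',-62)),
(b,T(253,208),('o',62)),(b,T(270,375),('o',-62)),(b,T(430,197),('i',62)),(b,T(448,357),('i',-62))]
def pt(q,m):
    x,y,w,o,i=q
    if m[0]=='o': m=(m[1],57-75*np.cos(o),86.5+75*np.sin(o))
    elif m[0]=='i': m=(m[1],-57+55*np.cos(i),83+55*np.sin(i))
    m=np.array(m)/1000; c,s=np.cos(w),np.sin(w)
    return np.array([x+c*m[0]-s*m[1],y+s*m[0]+c*m[1],m[2]+.003])
f=lambda q:np.concatenate([proj(s,pt(q,m))-p for s,p,m in obs])
R=least_squares(f,[.57,.09,.08,1.7,1.6],loss='soft_l1')
print(R.x,np.degrees(R.x[2])); print(f(R.x).reshape(-1,2))
for n,m in dict(mouth=(0,0,83),ih=(0,-57,83),knob=(-115,105,150),pivot=(-115,-30,110),iedge=('i',0),oedge=('o',0)).items(): print(n,pt(R.x,m))
E
python3 fit.py
```

```text
[0.57   0.0809 0.0775 1.7569 1.6753] 4.438273985241197
[[-0.9804 -0.6985]
 [ 0.0841 -0.4148]
 [ 0.4707  1.0605]
 [-0.8588  0.6188]
 [-1.3829 -2.1378]
 [ 0.1883 -0.5698]
 [ 0.7358 -0.8688]
 [-0.2266  4.1596]
 [ 5.5569  1.0505]
 [-0.876  -0.6343]
 [-0.3118 -1.9978]
 [-0.5018 -0.7841]
 [ 0.1614 -0.5025]
 [-0.4657  0.3043]
 [-0.948  -0.0383]
 [-0.1752 -0.3222]
 [-0.4574  0.2254]]
mouth [0.57   0.0809 0.086 ]
ih [0.5744 0.024  0.086 ]
knob [0.4472 0.1767 0.153 ]
pivot [0.4577 0.0421 0.113 ]
iedge [0.5749 0.0183 0.1407]
oedge [0.5645 0.1515 0.1632]
```

{"api": "send_rows", "payload": {
  "targets": [
    {"delta_pos": [0,0,-3],"roll": 0.1154},
    {"delta_pos": [0,0,-3],"roll": 0.1154},
    {"delta_pos": [0,0,-3],"roll": 0.1154},
    {"delta_pos": [0,0,-3],"roll": 0.1154},
    {"delta_pos": [0,0,-3],"roll": 0.1154},
    {"delta_pos": [0,0,-3],"roll": 0.1154},
    {"delta_pos": [0,0,-3],"roll": 0.1154},
    {"delta_pos": [0,0,0],"roll": 0.1154},
    {"delta_pos": [0,0,0],"roll": 0.1154},
    {"delta_pos": [0,0,0],"roll": 0.1154},
    {"delta_pos": [0,0,0],"roll": 0.1154},
    {"delta_pos": [-15,9,0],"roll": 0},
    {"delta_pos": [-23,14,0],"roll": 0},
    {"delta_pos": [-23,14,0],"roll": 0},
    {"delta_pos": [-23,14,0],"roll": 0},
    {"delta_pos": [-23,14,0],"roll": 0},
    {"delta_pos": [-23,14,0],"roll": 0},
    {"delta_pos": [-23,14,0],"roll": 0},
    {"delta_pos": [-23,14,0],"roll": 0},
    {"delta_pos": [-23,14,0],"roll": 0}
  ],
  "hand": 1
}}

```text
time: 3.17
tcp_pos: [0.2754, 0.4193, 0.2525]
eef_rot: [180.0, -0.0, 94.4]
ft_force: [0.2, 0.4, -0.2]
grip_width: 0.0002
```

{"api": "send_rows", "payload": {
  "targets": [
    {"delta_pos": [-23,14,0],"roll": 0},
    {"delta_pos": [-23,14,0],"roll": 0},
    {"delta_pos": [-23,14,0],"roll": 0},
    {"delta_pos": [-23,14,0],"roll": 0},
    {"delta_pos": [-23,14,0],"roll": 0},
    {"delta_pos": [-23,14,0],"roll": 0},
    {"delta_pos": [-23,14,0],"roll": 0},
    {"delta_pos": [-23,14,0],"roll": 0},
    {"delta_pos": [-23,14,0],"roll": 0},
    {"delta_pos": [-23,14,0],"roll": 0},
    {"delta_pos": [-23,14,0],"roll": 0},
    {"delta_pos": [-23,14,0],"roll": 0},
    {"delta_pos": [-23,14,0],"roll": 0},
    {"delta_pos": [-23,14,0],"roll": 0},
    {"delta_pos": [-23,14,0],"roll": 0},
    {"delta_pos": [-23,14,0],"roll": 0},
    {"delta_pos": [-23,14,0],"roll": 0},
    {"delta_pos": [-23,14,0],"roll": 0},
    {"delta_pos": [-23,14,0],"roll": 0},
    {"delta_pos": [-15,5,0],"roll": 0}
  ]
}}

```text
time: 4.83
tcp_pos: [0.5815, -0.0118, 0.2524]
eef_rot: [179.9, 0.1, 94.4]
ft_force: [0.8, 0.6, -0.5]
grip_width: -0.0002
```

{"api": "send_rows", "payload": {
  "targets": [
    {"delta_pos": [0,-2,12],"roll": 0},
    {"delta_pos": [0,-2,14],"roll": 0},
    {"delta_pos": [0,0,14],"roll": 0},
    {"delta_pos": [0,0,14],"roll": 0},
    {"delta_pos": [0,0,14],"roll": 0},
    {"delta_pos": [0,0,14],"roll": 0},
    {"delta_pos": [0,0,14],"roll": 0},
    {"delta_pos": [0,0,14],"roll": 0},
    {"delta_pos": [0,0,14],"roll": 0},
    {"delta_pos": [0,0,0],"roll": 0},
    {"delta_pos": [0,0,0],"roll": 0}
  ]
}}

```text
time: 5.75
tcp_pos: [0.5756, -0.0096, 0.128]
eef_rot: [-179.9, 0.0, 94.4]
ft_force: [0.5, 0.8, 0.2]
grip_width: 0.0
```

{"api": "send_rows", "payload": {
  "targets": [
    {"delta_pos": [5,0,0],"roll": 0},
    {"delta_pos": [5,0,0],"roll": 0},
    {"delta_pos": [5,0,0],"roll": 0},
    {"delta_pos": [5,0,0],"roll": 0},
    {"delta_pos": [5,0,0],"roll": 0},
    {"delta_pos": [5.2,0,0.3],"roll": 0},
    {"delta_pos": [5.1,0,1],"roll": 0},
    {"delta_pos": [5,0,1.7],"roll": 0},
    {"delta_pos": [4.7,0,2.3],"roll": 0},
    {"delta_pos": [4.4,0,2.9],"roll": 0},
    {"delta_pos": [3.9,0,3.5],"roll": 0},
    {"delta_pos": [3.5,0,3.9],"roll": 0},
    {"delta_pos": [2.9,0,4.4],"roll": 0},
    {"delta_pos": [2.3,0,4.7],"roll": 0},
    {"delta_pos": [1.7,0,5],"roll": 0},
    {"delta_pos": [1,0,5.1],"roll": 0},
    {"delta_pos": [0.3,0,3],"roll": 0},
    {"delta_pos": [0,0,1.5],"roll": 0},
    {"delta_pos": [0,0,0],"roll": 0},
    {"delta_pos": [0,0,0],"roll": 0}
  ]
}}

```text
time: 7.42
tcp_pos: [0.5709, 0.0549, 0.0889]
eef_rot: [-180.0, 0.0, 94.4]
ft_force: [1.3, 0.9, -0.1]
grip_width: 0.0001
```

{"api": "send_rows", "payload": {
  "targets": [
    {"delta_pos": [0,0,0.6],"roll": 0},
    {"delta_pos": [0,0,0.6],"roll": 0},
    {"delta_pos": [0,0,0.4],"roll": 0},
    {"delta_pos": [0,0,0],"roll": 0},
    {"delta_pos": [0,0,0],"roll": 0}
  ]
}}

```text
time: 7.83
tcp_pos: [0.5712, 0.0549, 0.0884]
eef_rot: [180.0, -0.0, 94.4]
ft_force: [-4.4, -0.7, 13.2]
grip_width: 0.0004
```

```bash
python3 - <<'E'
from h import *
a=snap('side','s1.png');o=r.get_obs();print(o['ft_force'],o['tcp_pos'],o['joint_positions'])
cv2.imwrite('pics/s1c.png',cv2.resize(a['img'][150:290,230:430,::-1],None,fx=4,fy=4,interpolation=2))
E
```

```text
[-4.24615714 -0.56982103 12.83604269] [0.57114319 0.05488708 0.08842433] [-32.8810237   31.81383544  31.67610325 108.29844916 -22.62253137
  46.12097304  15.30041542]
```

View pics/s1c.png

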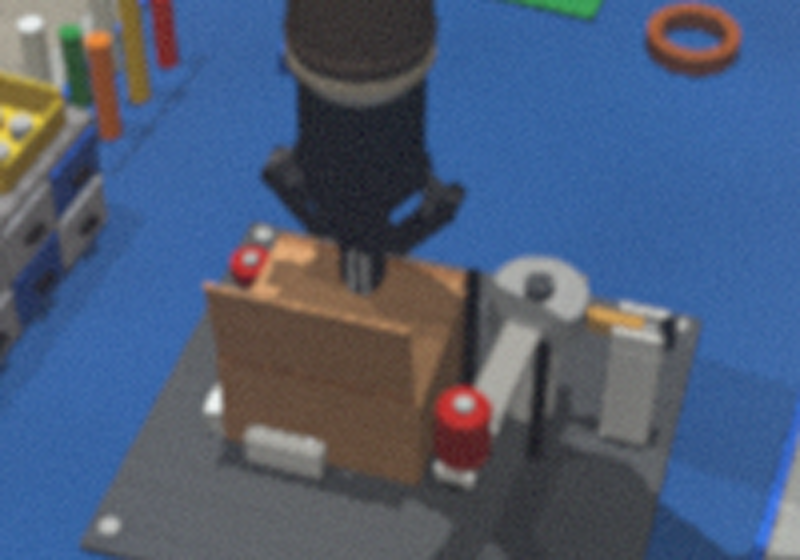

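Inner flap is flat under the closed fingertips (crop px ~(360,280)), and the reaction is 13 N at the expected height. Outer flap next.

{"api": "send_rows", "payload": {
  "targets": [
    {"delta_pos": [0,0,-8],"roll": 0},
    {"delta_pos": [0,0,-15],"roll": 0},
    {"delta_pos": [0,0,-15],"roll": 0},
    {"delta_pos": [0,0,-15],"roll": 0},
    {"delta_pos": [0,0,-15],"roll": 0},
    {"delta_pos": [0,0,-15],"roll": 0},
    {"delta_pos": [0,0,-15],"roll": 0},
    {"delta_pos": [0,0,-15],"roll": 0},
    {"delta_pos": [0,0,-15],"roll": 0},
    {"delta_pos": [0,0,-15],"roll": 0},
    {"delta_pos": [0,0,-15],"roll": 0},
    {"delta_pos": [0,0,-14],"roll": 0},
    {"delta_pos": [15,0,0],"roll": 0},
    {"delta_pos": [18,0,0],"roll": 0},
    {"delta_pos": [18,0,0],"roll": 0},
    {"delta_pos": [18,0,0],"roll": 0},
    {"delta_pos": [18,0,0],"roll": 0},
    {"delta_pos": [18,0,0],"roll": 0},
    {"delta_pos": [18,0,0],"roll": 0},
    {"delta_pos": [18,0,0],"roll": 0}
  ]
}}

```text
time: 9.55
tcp_pos: [0.5598, 0.1964, 0.2597]
eef_rot: [180.0, 0.0, 94.4]
ft_force: [-0.5, 0.3, -0.2]
grip_width: -0.0
```

{"api": "send_rows", "payload": {
  "targets": [
    {"delta_pos": [0,0,0],"roll": 0},
    {"delta_pos": [0,0,10],"roll": 0},
    {"delta_pos": [0,0,14],"roll": 0},
    {"delta_pos": [0,0,14],"roll": 0},
    {"delta_pos": [0,0,14],"roll": 0},
    {"delta_pos": [0,0,14],"roll": 0},
    {"delta_pos": [0,0,14],"roll": 0},
    {"delta_pos": [0,0,14],"roll": 0},
    {"delta_pos": [0,0,14],"roll": 0},
    {"delta_pos": [0,0,0],"roll": 0},
    {"delta_pos": [0,0,0],"roll": 0}
  ]
}}

```text
time: 10.47
tcp_pos: [0.5597, 0.1943, 0.1508]
eef_rot: [-179.9, 0.1, 94.4]
ft_force: [0.4, -0.1, -0.6]
grip_width: -0.0002
```

{"api": "send_rows", "payload": {
  "targets": [
    {"delta_pos": [-7,0,0],"roll": 0},
    {"delta_pos": [-8,0,0],"roll": 0},
    {"delta_pos": [-8,0,0],"roll": 0},
    {"delta_pos": [-8,0,0],"roll": 0},
    {"delta_pos": [-8,0,0],"roll": 0},
    {"delta_pos": [-7,0,0],"roll": 0},
    {"delta_pos": [-7.8,0,0.5],"roll": 0},
    {"delta_pos": [-7.6,0,1.5],"roll": 0},
    {"delta_pos": [-7.5,0,2.5],"roll": 0},
    {"delta_pos": [-7,0,3.5],"roll": 0},
    {"delta_pos": [-6.6,0,4.4],"roll": 0},
    {"delta_pos": [-5.8,0,5.2],"roll": 0},
    {"delta_pos": [-5.2,0,5.8],"roll": 0},
    {"delta_pos": [-4.4,0,6.6],"roll": 0},
    {"delta_pos": [-3.5,0,7],"roll": 0},
    {"delta_pos": [-2.5,0,7.5],"roll": 0},
    {"delta_pos": [-1.5,0,7.2],"roll": 0},
    {"delta_pos": [-0.5,0,5],"roll": 0},
    {"delta_pos": [0,0,1],"roll": 0},
    {"delta_pos": [0,0,0],"roll": 0}
  ]
}}

```text
time: 12.13
tcp_pos: [0.5678, 0.0904, 0.0931]
eef_rot: [-179.9, 0.0, 94.5]
ft_force: [0.7, 0.2, 0.4]
grip_width: 0.0
```

{"api": "send_rows", "payload": {
  "targets": [
    {"delta_pos": [0,0,0.6],"roll": 0},
    {"delta_pos": [0,0,0.5],"roll": 0},
    {"delta_pos": [0,0,0.5],"roll": 0},
    {"delta_pos": [0,0,0],"roll": 0}
  ]
}}

```text
time: 12.47
tcp_pos: [0.5684, 0.0904, 0.0923]
eef_rot: [180.0, -0.0, 94.5]
ft_force: [0.0, 0.8, -0.6]
grip_width: -0.0001
```

{"api": "send_rows", "payload": {
  "targets": [
    {"delta_pos": [0,0,0.5],"roll": 0},
    {"delta_pos": [0,0,0.5],"roll": 0},
    {"delta_pos": [0,0,0.3],"roll": 0},
    {"delta_pos": [0,0,0],"roll": 0}
  ]
}}

```text
time: 12.8
tcp_pos: [0.5685, 0.0904, 0.0918]
eef_rot: [180.0, -0.1, 94.4]
ft_force: [-2.5, 0.3, 11.3]
grip_width: -0.0
```

```bash
python3 - <<'E'
from h import *
a=snap('side','s2.png');b=snap('top','t2.png');o=r.get_obs();print(o['ft_force'],o['tcp_pos'])
cv2.imwrite('pics/s2c.png',cv2.resize(a['img'][150:290,230:430,::-1],None,fx=4,fy=4,interpolation=2))
A=nets.recognise(a,'knob_top');B=nets.recognise(b,'knob_top');print(A[:2],B[:2])
# red blob centroid in the side view / top view
for s in(a,b):
    im=s['img'].astype(int); m=((im[:,:,0]>110)&(im[:,:,1]<60)&(im[:,:,2]<70)).astype(np.uint8)
    n,l,st,c=cv2.connectedComponentsWithStats(m); print([(st[i].tolist(),c[i]) for i in range(1,n) if st[i,4]>25])
E
```

```text
[-3.63887601 -0.28609489 11.16949486] [0.56852422 0.09041276 0.09183234]
[{'location': [358.0, 234.0], 'p': 0.69}] [{'location': [311.3, 247.2], 'p': 0.54}]
[([268, 147, 5, 19, 56], array([270.30357143, 156.35714286])), ([178, 188, 48, 35, 426], array([203.06807512, 203.89201878])), ([339, 247, 13, 11, 73], array([344.71232877, 253.43835616])), ([246, 365, 42, 19, 419], array([267.09785203, 374.04534606]))]
[([266, 105, 26, 31, 487], array([278.39835729, 120.79466119])), ([320, 178, 8, 9, 41], array([323.14634146, 182.29268293])), ([190, 216, 10, 26, 173], array([194.55491329, 228.61849711]))]
```

View pics/s2c.png

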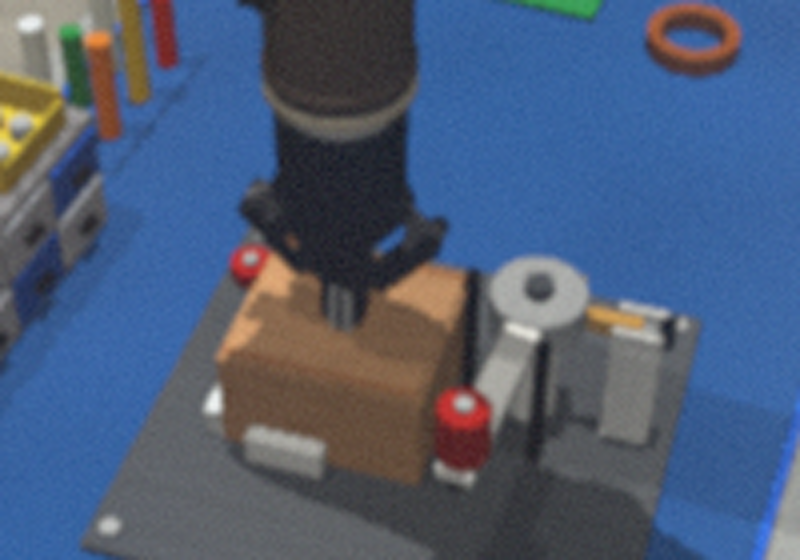

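```bash
python3 - <<'E'
from h import *
np.set_printoptions(precision=4,suppress=True)
a=optics.snapshot('side');b=optics.snapshot('top')
print(tri(ray(a,(346,250.7)),ray(b,(267.25,248.75))),atz(a,(346,250.7),.153),atz(b,(267.25,248.75),.153))
p=atz(b,(312.9,247.9),.125);print('disc',p)
c,s=np.cos(.0775),np.sin(.0775)
tri_=tri(ray(a,(346,250.7)),ray(b,(267.25,248.75)))[0]
d=tri_[:2]-[.57,.0809]; j=np.array([c*d[0]+s*d[1],-s*d[0]+c*d[1]]);print('jig',j, 'ang',np.arctan2(j[0]+.115,j[1]+.03),np.hypot(j[0]+.115,j[1]+.03))
E
```

```text
(array([0.4596, 0.1761, 0.1512]), np.float64(0.0003126649790915751)) [0.4593 0.1777 0.153 ] [0.4594 0.1759 0.153 ]
disc [0.4588 0.041  0.125 ]
jig [-0.1027  0.1035] ang 0.09191664101526062 0.1340513657685426
```

{"api": "send_rows", "payload": {
  "targets": [
    {"delta_pos": [0,0,-8],"roll": 0},
    {"delta_pos": [0,0,-15],"roll": 0},
    {"delta_pos": [0,0,-15],"roll": 0},
    {"delta_pos": [0,0,-15],"roll": 0},
    {"delta_pos": [0,0,-15],"roll": 0},
    {"delta_pos": [0,0,-15],"roll": 0},
    {"delta_pos": [0,0,-15],"roll": 0},
    {"delta_pos": [0,0,-15],"roll": 0},
    {"delta_pos": [0,0,-15],"roll": 0},
    {"delta_pos": [0,0,-15],"roll": 0},
    {"delta_pos": [0,0,-15],"roll": 0},
    {"delta_pos": [13,-14,-10],"roll": 0},
    {"delta_pos": [13,-14,0],"roll": 0},
    {"delta_pos": [13,-14,0],"roll": 0},
    {"delta_pos": [13,-15,0],"roll": 0},
    {"delta_pos": [14,-15,0],"roll": 0},
    {"delta_pos": [14,-15,0],"roll": 0},
    {"delta_pos": [14,-15,0],"roll": 0},
    {"delta_pos": [0,0,0],"roll": 0.09},
    {"delta_pos": [0,0,0],"roll": 0}
  ]
}}

```text
time: 14.77
tcp_pos: [0.4584, 0.1769, 0.2592]
eef_rot: [-180.0, -0.0, 89.2]
ft_force: [0.8, 0.2, -0.0]
grip_width: 0.0002
```

{"api": "send_rows", "payload": {
  "targets": [
    {"delta_pos": [0,0,0],"roll": 0},
    {"delta_pos": [0,0,0],"roll": 0},
    {"delta_pos": [0,0,0],"roll": 0}
  ],
  "hand": 0.3,
  "newtons": 50
}}

```text
time: 15.02
tcp_pos: [0.4598, 0.1754, 0.2589]
eef_rot: [180.0, 0.0, 89.3]
ft_force: [0.7, 1.0, 0.3]
grip_width: 0.036
```

```bash
python3 - <<'E'
from h import *
o=r.get_obs();print(o['tcp_pos'],o['eef_rot'],o['joint_positions'],o['grip_width'],o['ft_force'])
a=snap('side','s3.png')
cv2.imwrite('pics/s3c.png',cv2.resize(a['img'][130:290,230:430,::-1],None,fx=3.6,fy=3.6,interpolation=2))
e=np.array([.4595,.1762])-o['tcp_pos'][:2]; y=np.radians(o['eef_rot'][2]);print('tool xy err',e@[np.cos(y),np.sin(y)]*1,e@[np.sin(y),-np.cos(y)])
E
```

```text
[0.45976291 0.1754285  0.25892977] [1.79977303e+02 1.00671257e-02 8.93108651e+01] [-56.94388957  11.58923406  36.05669111 108.00107055  -7.62133595
  62.77550146 -18.63519707] 0.035980913890118815 [0.70816792 0.95783417 0.34564231]
tool xy err 0.0007682853104099333 -0.0002721708366841309
```

View pics/s3c.png

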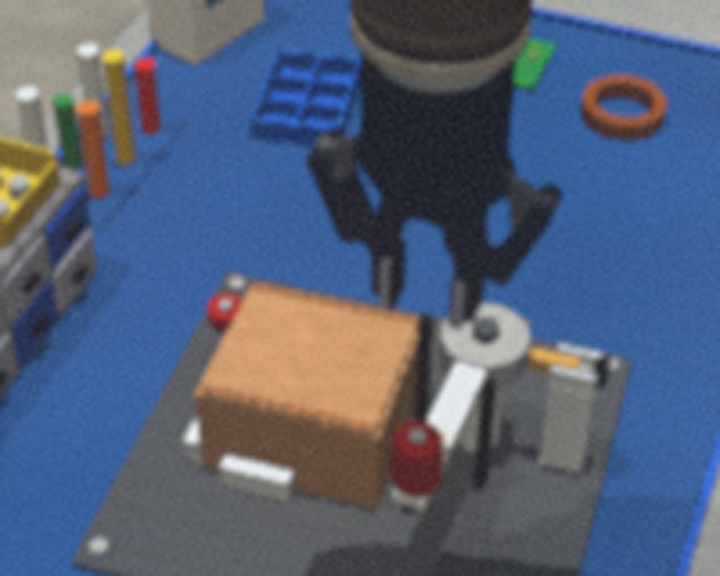

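Both flaps lie flat, and the gripper is open above the knob (crop px (417,435)). Descend and pinch.

{"api": "send_rows", "payload": {
  "targets": [
    {"delta_pos": [0.7,0,0],"roll": 0},
    {"delta_pos": [0,0,0],"roll": 0},
    {"delta_pos": [0,0,0],"roll": 0},
    {"delta_pos": [0,0,10],"roll": 0},
    {"delta_pos": [0,0,14],"roll": 0},
    {"delta_pos": [0,0,14],"roll": 0},
    {"delta_pos": [0,0,14],"roll": 0},
    {"delta_pos": [0,0,14],"roll": 0},
    {"delta_pos": [0,0,14],"roll": 0},
    {"delta_pos": [0,0,14],"roll": 0},
    {"delta_pos": [0,0,14],"roll": 0},
    {"delta_pos": [0,0,14],"roll": 0},
    {"delta_pos": [0,0,12],"roll": 0},
    {"delta_pos": [0,0,7],"roll": 0},
    {"delta_pos": [0,0,0],"roll": 0},
    {"delta_pos": [0,0,0],"roll": 0}
  ]
}}

```text
time: 16.4
tcp_pos: [0.4591, 0.1765, 0.1176]
eef_rot: [-180.0, 0.0, 89.3]
ft_force: [0.4, 0.1, 0.1]
grip_width: 0.0599
```

{"api": "send_rows", "payload": {
  "targets": [
    {"delta_pos": [0,0,0],"roll": 0},
    {"delta_pos": [0,0,0],"roll": 0},
    {"delta_pos": [0,0,0],"roll": 0},
    {"delta_pos": [0,0,0],"roll": 0},
    {"delta_pos": [0,0,0],"roll": 0},
    {"delta_pos": [0,0,0],"roll": 0},
    {"delta_pos": [0,0,0],"roll": 0},
    {"delta_pos": [0,0,0],"roll": 0}
  ],
  "hand": 1,
  "newtons": 50
}}

```text
time: 17.07
tcp_pos: [0.4602, 0.177, 0.1186]
eef_rot: [179.9, -0.1, 89.3]
ft_force: [0.9, -0.8, 6.8]
grip_width: 0.0288
```

{"api": "send_rows", "payload": {
  "targets": [
    {"delta_pos": [-0.17,6.7,-0.5],"roll": 0.05},
    {"delta_pos": [-0.17,6.7,0],"roll": 0.05},
    {"delta_pos": [-0.17,6.7,0],"roll": 0.05},
    {"delta_pos": [-0.17,6.7,0],"roll": 0.05},
    {"delta_pos": [-0.17,6.7,0],"roll": 0.05},
    {"delta_pos": [-0.17,6.7,0],"roll": 0.05},
    {"delta_pos": [-0.17,6.7,0],"roll": 0.05},
    {"delta_pos": [-0.17,6.7,0],"roll": 0.05},
    {"delta_pos": [0,0,0],"roll": 0}
  ]
}}

```text
time: 17.82
tcp_pos: [0.5123, 0.1662, 0.1187]
eef_rot: [180.0, -0.1, 66.3]
ft_force: [-1.1, 2.7, 6.9]
grip_width: 0.0284
```

```bash
cat > ang.py <<'E'
from h import *
o=r.get_obs();p=o['tcp_pos'];d=p[:2]-[.4577,.0421]
print(p,o['ft_force'],o['torque'],o['grip_width'],o['joint_positions'].round(0));print('ang',np.arctan2(d[0],d[1])+.0775,'R',np.hypot(*d),'tool',np.radians(94.4-o['eef_rot'][2]),o['time'])
E
python3 ang.py
```

```text
[0.51226085 0.16616522 0.11866026] [-1.13738374  2.71951955  6.90041172] [0.67420496 0.13082929 0.09439294] 0.028378177016518607 [-51.  27.  37. 112. -22.  48. -25.]
ang 0.491818843417629 R 0.13553252383794506 tool 0.49116310354718884 17.8167
```

{"api": "send_rows", "payload": {
  "targets": [
    {"delta_pos": [-0.17,6.7,0],"roll": 0.05},
    {"delta_pos": [-0.17,6.7,0],"roll": 0.05},
    {"delta_pos": [-0.17,6.7,0],"roll": 0.05},
    {"delta_pos": [-0.17,6.7,0],"roll": 0.05},
    {"delta_pos": [-0.17,6.7,0],"roll": 0.05},
    {"delta_pos": [-0.17,6.7,0],"roll": 0.05},
    {"delta_pos": [-0.17,6.7,0],"roll": 0.05},
    {"delta_pos": [-0.17,6.7,0],"roll": 0.05},
    {"delta_pos": [-0.17,6.7,0],"roll": 0.05},
    {"delta_pos": [-0.17,6.7,0],"roll": 0.05},
    {"delta_pos": [-0.17,6.7,0],"roll": 0.05},
    {"delta_pos": [-0.17,6.7,0],"roll": 0.05},
    {"delta_pos": [-0.17,6.7,0],"roll": 0.05},
    {"delta_pos": [0,0,0],"roll": 0}
  ]
}}

```text
time: 18.98
tcp_pos: [0.5761, 0.1092, 0.1188]
eef_rot: [-180.0, -0.2, 29.1]
ft_force: [3.2, 6.8, 3.0]
grip_width: 0.0287
```

```bash
python3 ang.py
```

```text
[0.57607367 0.10918706 0.11876945] [3.18734333 6.841746   2.98460609] [ 1.19699287 -0.69698749  0.09633278] 0.02871811488466484 [-47.  34.  47. 106. -31.  53. -47.]
ang 1.1326920432980119 R 0.13606248335092203 tool 1.1398257048230989 18.9833
```

{"api": "send_rows", "payload": {
  "targets": [
    {"delta_pos": [-0.1,4,0],"roll": 0.03},
    {"delta_pos": [-0.1,4,0],"roll": 0.03},
    {"delta_pos": [0,2.7,0],"roll": 0.02},
    {"delta_pos": [0,0,0],"roll": 0},
    {"delta_pos": [0,0,0],"roll": 0},
    {"delta_pos": [0,0,0],"roll": 0}
  ]
}}

```text
time: 19.48
tcp_pos: [0.5806, 0.1006, 0.1188]
eef_rot: [-179.9, -0.2, 24.8]
ft_force: [4.4, 5.1, 1.2]
grip_width: 0.0286
```

```bash
python3 ang.py
```

```text
[0.58056937 0.10059462 0.11881638] [4.42381429 5.05418196 1.18563175] [ 0.99385345 -0.89133791  0.30897624] 0.02856156483824552 [-47.  35.  48. 105. -32.  54. -50.]
ang 1.2039740132682029 R 0.13608270197624603 tool 1.215196467864599 19.4833
```

{"api": "send_rows", "payload": {
  "targets": [
    {"delta_pos": [0,1,0],"roll": 0},
    {"delta_pos": [0,1,0],"roll": 0},
    {"delta_pos": [0,0,0],"roll": 0},
    {"delta_pos": [0,0,0],"roll": 0}
  ]
}}

```text
time: 19.82
tcp_pos: [0.581, 0.0996, 0.1188]
eef_rot: [-179.9, -0.2, 24.8]
ft_force: [3.5, 8.1, 2.7]
grip_width: 0.0288
```

```bash
python3 ang.py
```

```text
[0.5810238  0.09961302 0.11877074] [3.47483862 8.13734671 2.69603003] [ 1.46989959 -0.61896546 -0.15011621] 0.028797370273253874 [-46.  35.  48. 105. -32.  54. -50.]
ang 1.211922817079398 R 0.1360753720501472 tool 1.215274278833206 19.8167
```

{"api": "send_rows", "payload": {
  "targets": [
    {"delta_pos": [0,1,0],"roll": 0},
    {"delta_pos": [0,1,0],"roll": 0},
    {"delta_pos": [0,0,0],"roll": 0},
    {"delta_pos": [0,0,0],"roll": 0}
  ]
}}

```text
time: 20.15
tcp_pos: [0.5815, 0.0986, 0.1188]
eef_rot: [-179.8, -0.2, 24.8]
ft_force: [0.3, 10.6, 5.4]
grip_width: 0.0284
```

```bash
python3 ang.py
```

```text
[0.58149619 0.09862477 0.11875619] [ 0.28790251 10.63823759  5.37177787] [ 1.8570046  -0.25890946 -0.61097245] 0.02841020580565542 [-46.  35.  48. 105. -32.  54. -49.]
ang 1.219971202149557 R 0.13609021213267025 tool 1.2153803706888402 20.15
```

{"api": "send_rows", "payload": {
  "targets": [
    {"delta_pos": [0,1,0],"roll": 0},
    {"delta_pos": [0,0.5,0],"roll": 0},
    {"delta_pos": [0,0,0],"roll": 0},
    {"delta_pos": [0,0,0],"roll": 0}
  ]
}}

```text
time: 20.48
tcp_pos: [0.5818, 0.0979, 0.1187]
eef_rot: [-179.7, -0.2, 24.8]
ft_force: [-0.4, 13.9, 6.1]
grip_width: 0.029
```

```bash
python3 ang.py
```

```text
[0.58180417 0.09787296 0.11871726] [-0.35163112 13.8551001   6.12069615] [ 2.15008815 -0.07254119 -0.91331752] 0.02900593659200684 [-46.  35.  48. 105. -32.  54. -49.]
ang 1.2259377837964585 R 0.1360605290921396 tool 1.215470149712154 20.4833
```

{"api": "send_rows", "payload": {
  "targets": [
    {"delta_pos": [0,1,0],"roll": 0.01},
    {"delta_pos": [0,1,0],"roll": 0},
    {"delta_pos": [0,0,0],"roll": 0},
    {"delta_pos": [0,0,0],"roll": 0},
    {"delta_pos": [0,0,0],"roll": 0},
    {"delta_pos": [0,0,0],"roll": 0}
  ]
}}

```text
time: 20.98
tcp_pos: [0.5832, 0.0955, 0.1187]
eef_rot: [-179.8, -0.2, 24.2]
ft_force: [3.2, 10.7, 3.0]
grip_width: 0.0289
```

```bash
python3 ang.py; python3 - <<'E'
from h import *
a=snap('side','s4.png');b=snap('top','t4.png')
A=cv2.resize(a['img'][150:290,260:420,::-1],None,fx=3.5,fy=3.5,interpolation=2)
cv2.imwrite('pics/s4c.png',A)
for n in('knob_top','pawl','hold_arm'): print(n,nets.recognise(a,n)[:1])
E
```

```text
[0.58320272 0.09552115 0.11870706] [ 3.18379147 10.70293168  3.04380273] [ 2.13131576 -0.60834633 -0.42335458] 0.028881311859024896 [-46.  35.  48. 105. -32.  54. -50.]
ang 1.2458690566171102 R 0.1363992349215232 tool 1.2251134742241967 20.9833
knob_top [{'location': [293.7, 217.5], 'p': 0.74}]
pawl [{'location': [387.8, 230.4], 'p': 0.51}]
hold_arm [{'location': [351.7, 225.7], 'p': 0.66}]
```

View pics/s4c.png

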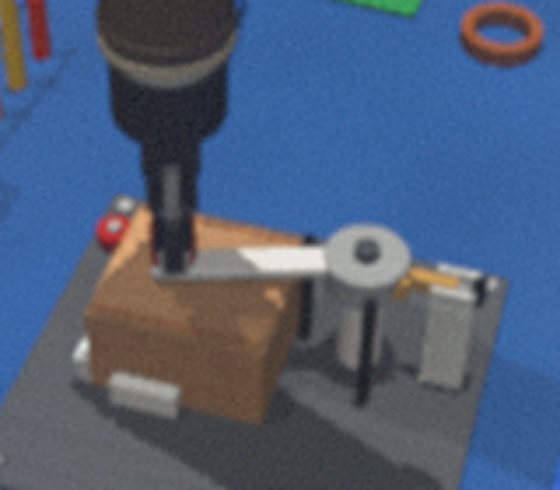

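{"api": "send_rows", "payload": {
  "targets": [
    {"delta_pos": [0,1.3,0],"roll": 0.01},
    {"delta_pos": [0,1.3,0],"roll": 0.01},
    {"delta_pos": [0,0,0],"roll": 0},
    {"delta_pos": [0,0,0],"roll": 0},
    {"delta_pos": [0,0,0],"roll": 0}
  ]
}}

```text
time: 21.65
tcp_pos: [0.5843, 0.093, 0.1187]
eef_rot: [-179.8, -0.2, 23.1]
ft_force: [2.1, 10.6, 2.5]
grip_width: 0.0287
```

```bash
python3 ang.py
```

```text
[0.58426887 0.09296187 0.11870859] [ 2.09436406 10.63814989  2.51581845] [ 2.13373857 -0.60457155 -0.39234702] 0.02874841964586614 [-46.  35.  48. 105. -32.  54. -50.]
ang 1.2661949992429469 R 0.1364060455220169 tool 1.2452118751407226 21.65
```

{"api": "send_rows", "payload": {
  "targets": [
    {"delta_pos": [0,1.3,0],"roll": 0.01},
    {"delta_pos": [0,1.3,0],"roll": 0.01},
    {"delta_pos": [0,0,0],"roll": 0},
    {"delta_pos": [0,0,0],"roll": 0},
    {"delta_pos": [0,0,0],"roll": 0}
  ]
}}

```text
time: 22.07
tcp_pos: [0.5852, 0.0905, 0.1187]
eef_rot: [-179.8, -0.2, 21.9]
ft_force: [2.5, 11.3, 1.8]
grip_width: 0.0289
```

```bash
python3 ang.py
```

```text
[0.58523569 0.09050185 0.11869027] [ 2.45962642 11.31037284  1.76542573] [ 2.00355941 -0.59742221 -0.32401508] 0.028866296811179446 [-46.  35.  48. 105. -32.  54. -51.]
ang 1.2855722100971319 R 0.1364114814527678 tool 1.2652333147977208 22.0667
```

{"api": "send_rows", "payload": {
  "targets": [
    {"delta_pos": [0,1.3,0],"roll": 0.01},
    {"delta_pos": [0,1.3,0],"roll": 0.01},
    {"delta_pos": [0,0,0],"roll": 0},
    {"delta_pos": [0,0,0],"roll": 0},
    {"delta_pos": [0,0,0],"roll": 0}
  ]
}}

```text
time: 22.48
tcp_pos: [0.5861, 0.0882, 0.1187]
eef_rot: [-179.8, -0.2, 20.8]
ft_force: [2.4, 10.4, 3.2]
grip_width: 0.029
```

```bash
python3 ang.py
```

```text
[0.58606942 0.08815907 0.11867185] [ 2.4374966  10.4226461   3.20086874] [ 2.08556034 -0.50227818 -0.36343203] 0.028964350715900936 [-46.  36.  49. 105. -33.  54. -52.]
ang 1.3038026235294649 R 0.13638234902726457 tool 1.2851536088420028 22.4833
```

{"api": "send_rows", "payload": {
  "targets": [
    {"delta_pos": [0,1.3,0],"roll": 0.01},
    {"delta_pos": [0,1.3,0],"roll": 0.01},
    {"delta_pos": [0,0,0],"roll": 0},
    {"delta_pos": [0,0,0],"roll": 0},
    {"delta_pos": [0,0,0],"roll": 0}
  ]
}}

```text
time: 22.9
tcp_pos: [0.5863, 0.0876, 0.1186]
eef_rot: [-179.7, -0.1, 19.8]
ft_force: [-1.3, 15.8, 7.5]
grip_width: 0.0284
```

```bash
python3 ang.py
```

```text
[0.586279   0.0875619  0.11862135] [-1.26073535 15.7568817   7.4741675 ] [2.84184585 0.09675207 0.35199201] 0.02842673318808468 [-45.  36.  49. 105. -33.  55. -52.]
ang 1.308443114687802 R 0.13637941238920928 tool 1.3021727614177265 22.9
```

{"api": "send_rows", "payload": {
  "targets": [
    {"delta_pos": [0,1,0],"roll": 0},
    {"delta_pos": [0,0.5,0],"roll": 0},
    {"delta_pos": [0,0,0],"roll": 0},
    {"delta_pos": [0,0,0],"roll": 0},
    {"delta_pos": [0,0,0],"roll": 0},
    {"delta_pos": [0,0,0],"roll": 0},
    {"delta_pos": [0,0,0],"roll": 0},
    {"delta_pos": [0,0,0],"roll": 0}
  ]
}}

```text
time: 23.57
tcp_pos: [0.5864, 0.0873, 0.1186]
eef_rot: [-179.6, -0.1, 19.8]
ft_force: [-3.5, 19.2, 9.1]
grip_width: 0.0286
```

```bash
python3 ang.py; python3 - <<'E'
from h import *
b=snap('top','t5.png');a=snap('side','s5.png')
A=cv2.resize(a['img'][150:290,250:420,::-1],None,fx=2.3,fy=2.3,interpolation=2)
B=cv2.resize(b['img'][150:290,200:460,::-1],None,fx=1.55,fy=2.3,interpolation=2)
cv2.imwrite('pics/e.png',np.hstack([A,B]))
E
```

```text
[0.58639147 0.08734685 0.11859607] [-3.4862392  19.17569005  9.13134297] [3.31036849 0.38826244 0.26120684] 0.028578363063814904 [-45.  36.  49. 105. -33.  55. -52.]
ang 1.3102042349959533 R 0.13641397768336608 tool 1.3012883094911842 23.5667
```

View pics/e.png

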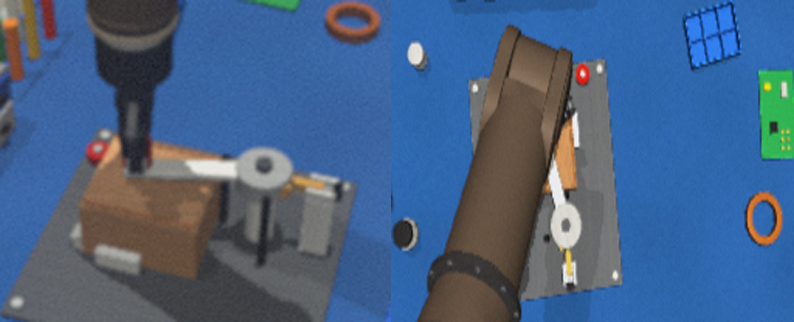

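The arm is on its stop: 1.5 mm more command moved it only 0.25 mm, and the push rose to about 19 N. The flaps are flat and the bystanders look undisturbed. Handing in while holding.

```bash
python3 -c "
from workcell import r
print(r.sign_off())"
```

```text
the job is handed in; nothing more can be done
None
```

The carton is closed and the press arm is being held against its stop. I handed the job in at about 23.6 s, with the knob still pinched at 50 N.

- **Flaps:** I folded the inner flap first, then the outer flap over it. Each gave an 11–13 N reaction at its expected closed height. The side picture taken before I pinched the knob showed both lying flat.
- **Press arm:** I swung it round by the knob, following its arc. At the end, 1.5 mm of extra command moved it only 0.25 mm while the force rose from about 16 to 19 N, so it is on the stop.
- **Angle disagreement:** My angle estimate at the stop was 1.31 rad, against the stated 1.22. It also read 0.09 when the arm was parked, so I took that as a constant offset in my estimate. The measured swing from parked to stop is 1.22 rad.
- **False stop:** An earlier force rise at about 1.22 by my estimate was not the stop. It was probably grip twist on the knob, and the arm moved on once I turned the gripper with it.
- **Not confirmed:** I never saw the ratchet click itself; I only went well past its angle.
- **Bystanders:** Those visible in the last pictures looked unmoved. I did not measure them.

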